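# Morning switch-off at the bedside power block

### The arm

A 6-joint arm with a two-finger parallel gripper is mounted at the origin on the work surface. World frame = base frame: x ahead of the robot, y to its left, z up, the work surface at z = 0. Lengths are in m, angles in rad, forces in N, time in s.
With the tool pointing down it reaches from about 0.25 to 0.725 m from the base axis. Payload 4 kg.
Tool frame: the origin (TCP) lies midway between the tips of the shut fingers; the grasp point (between the pads) lies 19 mm behind it; z points along the fingers, y is the line along which they close (so a half turn about z gives the same grasp; the last joint's range is limited). The gripper opens to 85 mm and grips with 20 to 120 N. Pads are 22 mm wide; open, the fingers measure 114 mm over their backs; the gripper's body (76 mm by 85 mm) begins 54 mm behind the grasp point. The pads swing forward as they close: fully open they stand 13 mm farther back than shut.
Start: joints at [1.18, 0.241, 0.005, 1.335, 0, 1.571], TCP at [0.19, 0.462, 0.231] pointing down, gripper open.
Joint ranges: [-2.72, 2.72], [-1.05, 1.87], [-1.09, 1.28], [-1.99, 2.15], [-1.42, 1.44], [-3.14, 3.14]. Speed limits (rad/s): [2.79, 2.79, 3.14, 3.14, 3.14, 3.14].

### API

Orientations are given as a unit quaternion [x, y, z, w].
In Python, from workcell import bot gives the robot as it stands.
- The arm moves only by the tool move_arm, never from a script. Its argument "motion" is a list of rows, each an object of numbers: "x", "y", "z": the shift along the tool's x, y, z in cm; "yaw": the turn about the tool's z in degrees. A call has 1 to 20 rows; each row is the pose to reach, as a shift and turn from the pose commanded when the call began, along the tool's axes at that moment; what a row does not reach only later rows make up. A row lasts 1/8 s, in which the tool goes at most 62.5 mm and 10.7 degrees, less where a joint would pass 70% of its speed; a pose out of reach is approached as far as the arm can. A call with a gripper value outside its range is refused whole. "gripper" is the opening, from -1 (shut) to 1 (fully open), set as the call begins (left out, the last holds). The fingers move at their own pace and stop on an object; the grip force is fixed at half the most. Time passes only in rows, so rows that repeat a pose let the fingers close. It gives the time, the measured TCP pose, the force, the opening and the grip force at its end, in the units of the state.
- bot.get_obs(): the state, without advancing time (a new reading comes with each control period).
- bot.camera(name): name is "side" or "top"; returns the picture (420x560x3 uint8, blue, green, red); there is no depth.
- bot.camera_model(name): a dict with "K" (3x3 intrinsics, pixels), "world_from_camera" (4x4, takes a point from camera to world coordinates). Camera axes: x right, y down, z forward; pixel columns grow to the right and rows downward; lengths in m; the calibration is good to about 2 mm. A picture is of the moment at which its call begins. camera_model takes no time and is no camera call.
- bot.job_done(): hands the job in; it is judged then, once.
Trained networks look in the newest picture that a camera, given by its name, has taken for a name from the list of things; names that differ only in an ending like _2 or _b are one class to them, and where a whole thing is asked for, a point or a joint stands for the part that bears it (a point fixed in the world has none). Each returns a list of dicts, best first, with "score" (0 to 1); they miss things now and then, are a little off and sometimes report something else, mostly with a low value. They report only what shows in the picture. A call takes as long as a camera call. They do not tell look-alikes from the thing itself.
- bot.cut_out(camera, name): "mask" (420x560 bool, what is visible of it) and "centre" ([row, column] in pixels, amid what is visible of it).
The state is a dict: "clock": time; "joint_pos": joint angles; "joint_vel": joint speeds; "tau": joint torques, N m; "eef_pos": TCP position; "tool_rot": TCP orientation; "ft_force": force on the tool from outside, world axes, zero at the start; "ft_torque": the same for the moment, N m; "grip_width": finger opening in m; "grasp_force": force on a finger pad.
Only numpy, scipy, OpenCV 4.12 (cv2) and the standard library are available. Lean on these libraries where they do the work, as an engineer would, in place of code of your own. Each camera call takes 0.05 s, during which the arm holds its last target. There are 200 camera calls.

### The job

It is morning: on the bedside power block, press the rocker in front of the cube-shaped charger until it is fully off (its near half down), then press the rocker in front of the globe lamp fully off in the same way, and last press the round lock key at the block's end all the way down and let it come up again. Only press with the fingertips: leave the clock's rocker on, keep off the lock key until both rockers are off, lift nothing out of its socket, and leave the jar, mug and glasses case where they stand.

Things in the scene. Friction and masses are not known exactly. Their poses are not given: they have to be found in the camera images.
- block: white bedside power block, 130 x 360 x 40 mm high, screwed down. Origin: middle of its underside; y runs along its length, x from the near (rocker) side to the socket side, z up. In its top: three grey rockers in a row along the near side, a square socket behind each, and a round grey lock key at the -y end (robot's right). Yaw within 25 degrees
- charger: charger, a plain white cube of 40 x 40 mm, 42 mm high, with two dark slots in its top; stands loose in one of the three sockets. Origin at the middle of its underside (on the block's top)
- lamp: small globe lamp: white 40 mm square foot, white ball of 46 mm diameter on it, 65 mm high in all; stands loose in one of the three sockets. Origin at the middle of its underside
- clock: plug-in clock: white 40 mm square foot, upright slab 66 mm wide, 22 mm deep, dark screen to the front, 54 mm high in all; stands loose in one of the three sockets. Origin at the middle of its underside
- rocker1 (a joint): left (+y) rocker, 44 mm long along block x and 32 mm wide, hinged at its middle. 0 = on: its near half is raised (near edge 8 mm higher than its level position). 0.36 = fully off: near half level and down, far half raised. Stays where it is left; about 3 to 4 N on the near half moves it
- press1 (a point): point fixed on the block: where the middle of the near half's top face of the left (+y) rocker lies once the rocker is fully off (8 mm above the block's top; 14 mm nearer along block x than the rocker's hinge). While on, the face there stands about 5 mm higher
- socket1 (a point): middle of the left (+y) socket's floor, on the block's top, 62 mm behind its rocker's hinge along block x; rim 6 mm high, 44 mm wide inside. It belongs to rocker1
- rocker2 (a joint): middle rocker, 44 mm long along block x and 32 mm wide, hinged at its middle. 0 = on: its near half is raised (near edge 8 mm higher than its level position). 0.36 = fully off: near half level and down, far half raised. Stays where it is left; about 3 to 4 N on the near half moves it
- press2 (a point): point fixed on the block: where the middle of the near half's top face of the middle rocker lies once the rocker is fully off (8 mm above the block's top; 14 mm nearer along block x than the rocker's hinge). While on, the face there stands about 5 mm higher
- socket2 (a point): middle of the middle socket's floor, on the block's top, 62 mm behind its rocker's hinge along block x; rim 6 mm high, 44 mm wide inside. It belongs to rocker2
- rocker3 (a joint): right (-y) rocker, 44 mm long along block x and 32 mm wide, hinged at its middle. 0 = on: its near half is raised (near edge 8 mm higher than its level position). 0.36 = fully off: near half level and down, far half raised. Stays where it is left; about 3 to 4 N on the near half moves it
- press3 (a point): point fixed on the block: where the middle of the near half's top face of the right (-y) rocker lies once the rocker is fully off (8 mm above the block's top; 14 mm nearer along block x than the rocker's hinge). While on, the face there stands about 5 mm higher
- socket3 (a point): middle of the right (-y) socket's floor, on the block's top, 62 mm behind its rocker's hinge along block x; rim 6 mm high, 44 mm wide inside. It belongs to rocker3
- lock (a joint): round lock key, 36 mm diameter, spring return: 0 = up, 0.006 (m) = fully down; 1.5 N starts it, 5 N holds it fully down
- lock_top (a point): middle of the lock key's top face (moves with the key; 22 mm above the block's top while up)
- jar: green supplement jar, 56 mm diameter, 85 mm high, standing to the left of the block; bystander. Origin under its middle
- mug: blue mug, 76 mm diameter, 90 mm high, standing to the right of the block; bystander. Origin under its middle
- case: grey glasses case, 60 x 155 x 34 mm high, lying behind the block; bystander. Origin under its middle
Mind the look-alikes: they are no part of the job. What is shaped like the lamp but purple is not meant.

How it is judged:
By the outcome, as a careful person would: the job done as asked, in the order asked, and still so for the second after the job is handed in, with the robot touching nothing.
It also fails if it takes over 38 s, if anything falls off the work surface, if the arm or the gripper's body presses on something with over 40 N, if the wrist force passes 120 N, or if a joint passes its speed limit or range.

## Working session

There is one attempt and no reset: what is moved stays moved. The work goes in short steps, Python scripts to look and compute and a tool call to move; the robot and the scene stay as the last step left them, time stands still between calls to the robot, and variables do not carry over. Pictures are saved under pics/ and viewed, at most 10 in all, crops included, and the job is handed in when it is done.

Besides the shell and the picture viewer there is one more tool, called after ">>>" in YAML: its name, and indented under it one key for each argument. move_arm: Moves the arm, as the interface text tells. Its arguments: {"type":"object","properties":{"motion":{"type":"array"},"gripper":{"type":"number"}},"required":["motion"]}

```bash
mkdir -p pics
python3 - <<'E'
from workcell import bot
import cv2,numpy as np
for c in("top","side"):
    cv2.imwrite(f"pics/{c}0.png",bot.camera(c)); m=bot.camera_model(c); print(c,np.round(m["K"],1).tolist(),np.round(m["world_from_camera"],3).tolist())
    for n in("block","charger","lamp","clock","rocker1","lock"):
        print(n,[(round(d["score"],2),np.round(d["centre"]).tolist(),int(d["mask"].sum())) for d in bot.cut_out(c,n)][:4])
o=bot.get_obs();print(o["clock"],o["eef_pos"],o["tool_rot"])
E
```

```text
top [[524.6, 0.0, 278.8], [0.0, 524.6, 212.6], [0.0, 0.0, 1.0]] [[-0.011, -0.992, 0.123, 0.435], [-1.0, 0.012, 0.008, 0.001], [-0.009, -0.123, -0.992, 1.314], [0.0, 0.0, 0.0, 1.0]]
block [(0.93, [237.0, 258.0], 6956)]
charger [(0.52, [220.0, 277.0], 298), (0.42, [249.0, 274.0], 294)]
lamp [(0.69, [298.0, 261.0], 316), (0.61, [148.0, 207.0], 344), (0.58, [216.0, 244.0], 337)]
clock [(0.6, [207.0, 207.0], 393)]
rocker1 [(0.76, [234.0, 205.0], 236), (0.52, [245.0, 239.0], 246)]
lock [(0.76, [249.0, 313.0], 135)]
side [[513.3, 0.0, 280.7], [0.0, 513.3, 205.8], [0.0, 0.0, 1.0]] [[0.742, -0.445, 0.502, 0.047], [-0.671, -0.504, 0.544, -0.559], [0.011, -0.74, -0.672, 0.799], [0.0, 0.0, 0.0, 1.0]]
block [(0.73, [236.0, 258.0], 7121), (0.62, [212.0, 237.0], 265)]
charger [(0.75, [218.0, 280.0], 586), (0.5, [237.0, 258.0], 6996)]
lamp [(0.97, [265.0, 197.0], 681), (0.65, [196.0, 262.0], 533), (0.56, [158.0, 286.0], 437)]
clock [(0.64, [174.0, 240.0], 532)]
rocker1 [(0.77, [236.0, 252.0], 288), (0.73, [191.0, 214.0], 231), (0.57, [213.0, 233.0], 271)]
lock [(0.78, [260.0, 275.0], 250)]
0.7 [0.1904664  0.46232149 0.23134585] [1.94165732e-01 9.80968739e-01 4.26683757e-05 2.41798378e-05]
```

View pics/top0.png

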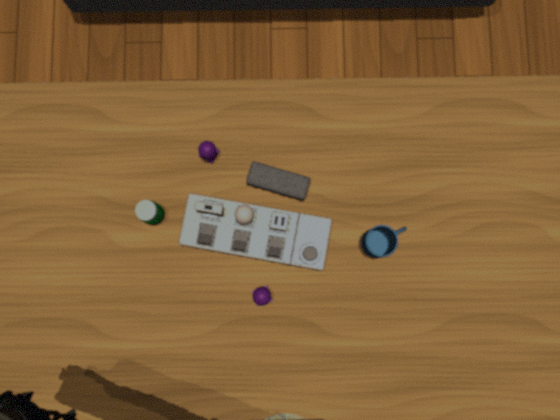

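View pics/side0.png

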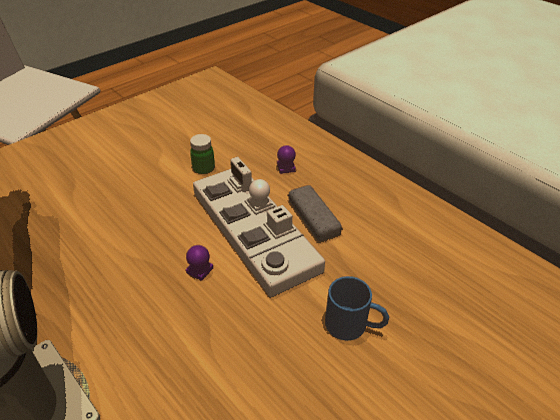

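The top picture shows the clock at (col 208, row 208), the white lamp at (244, 214) and the charger at (280, 220). Their rockers are at (206, 234), (240, 240) and (275, 246), and the lock key is at (310, 253). 
Possible mix-ups are the purple globes at (207, 150) and (262, 296), which are excluded by colour, and the clock foot at (208, 208). By the description, I choose charger → rocker3 at (275, 246) and white lamp → rocker2 at (240, 240). Next I'll check this in a close crop.

```bash
cat > h.py <<'E'
from workcell import bot
import cv2,numpy as np
def onplane(c,u,v,z):
    m=bot.camera_model(c);K=np.array(m["K"]);T=np.array(m["world_from_camera"])
    d=T[:3,:3]@np.linalg.solve(K,[u,v,1]);o=T[:3,3]
    return o+d*(z-o[2])/d[2]
def proj(c,P):
    m=bot.camera_model(c);K=np.array(m["K"]);T=np.linalg.inv(np.array(m["world_from_camera"]))
    p=K@(T[:3,:3]@np.asarray(P)+T[:3,3]);return p[:2]/p[2]
E
python3 - <<'E'
from h import *
ims={}
for c in("top","side"):
    im=bot.camera(c); ims[c]=im
    for n,z in(("rocker2",.05),("lock",.062),("charger",.075)):
        for d in bot.cut_out(c,n)[:4]:
            r,k=d["centre"];print(c,n,round(d["score"],2),round(r),round(k),np.round(onplane(c,k,r,z),4)[:2],int(d["mask"].sum()))
a=cv2.resize(ims["top"][185:280,170:340],(680,380)[:2],interpolation=cv2.INTER_CUBIC)
b=cv2.resize(ims["side"][150:300,180:340],None,fx=4,fy=4,interpolation=cv2.INTER_CUBIC)
cv2.imwrite("pics/topc.png",cv2.convertScaleAbs(a,alpha=1.2)); cv2.imwrite("pics/sidec.png",b)
E
```

```text
top rocker2 0.8 248 274 [0.5059 0.0242] 260
top rocker2 0.79 245 239 [0.5148 0.108 ] 271
top rocker2 0.7 236 204 [0.5368 0.1932] 245
top rocker2 0.22 215 244 [0.5867 0.0941] 317
top lock 0.5 252 312 [ 0.4942 -0.0669] 187
top charger 0.75 218 280 [0.5753 0.0078] 309
side rocker2 0.78 211 236 [0.5234 0.1001] 272
side rocker2 0.63 189 215 [0.5341 0.1868] 245
side rocker2 0.56 235 252 [0.5042 0.0208] 324
side lock 0.72 257 274 [ 0.4901 -0.0616] 272
side charger 0.95 219 281 [ 0.5608 -0.003 ] 559
```

View pics/topc.png

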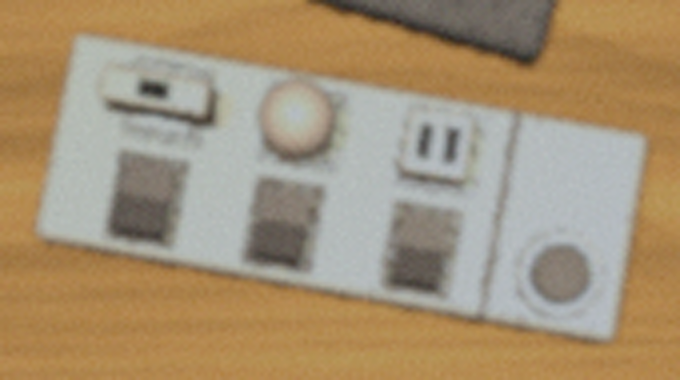

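View pics/sidec.png

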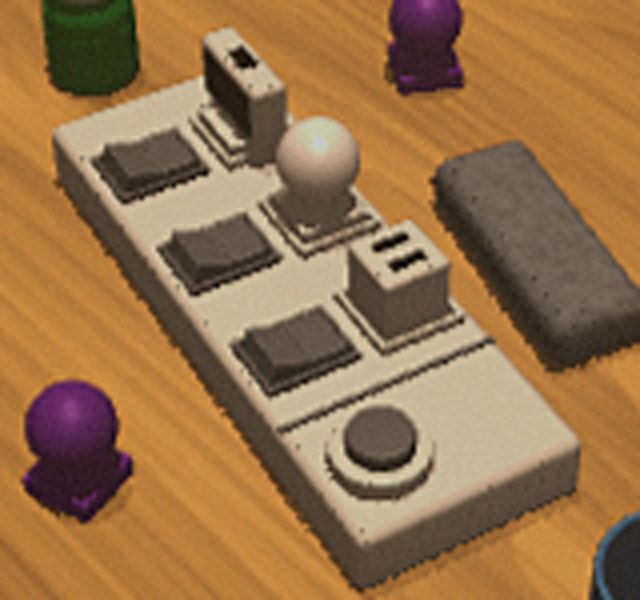

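The crops confirm it. Charger (two slots) is in the right socket, so rocker3, hinge at crop (422, 247). The globe is in the middle, so rocker2, hinge at (284, 223). The clock is left. The lock key is at crop (560, 273).

Run:
```python
from h import *
from scipy.optimize import least_squares
f=lambda c:{"top":(170,185),"side":(180,150)}[c]
P=lambda c,u,v,z:onplane(c,(u+.5)/4-.5+f(c)[0],(v+.5)/4-.5+f(c)[1],z)[:2]
cs=[P("top",*q,.04) for q in((77,37),(648,135),(614,340),(38,238))]
L=np.array([(.065,.18),(.065,-.18),(-.065,-.18),(-.065,.18)])
def tf(p,l): R=np.array([[np.cos(p[2]),-np.sin(p[2])],[np.sin(p[2]),np.cos(p[2])]]);return np.atleast_2d(l)@R.T+p[:2]
s=least_squares(lambda p:(tf(p,L)-cs).ravel(),[.54,.06,-.17]);p=s.x
print("block",p.round(4),np.degrees(p[2]).round(2),"res mm",(s.fun*1e3).round(1))
inv=lambda w:(np.array(w)-p[:2])@np.array([[np.cos(p[2]),-np.sin(p[2])],[np.sin(p[2]),np.cos(p[2])]])
for n,c,u,v,z in(("lock","top",560,273,.062),("lock","side",380,437,.062),("r3","top",422,247,.05),("r2","top",284,223,.05),("r1","top",148,197,.05),("charger","top",437,143,.082),("r3 corners side","side",297,349,.05),("r2 side","side",220,252,.05)):
    w=P(c,u,v,z);print(n,c,w.round(4),"local",inv(w).round(4))
print(bot.get_obs()["clock"])
```

```text
block [ 0.5479  0.0683 -0.1841] -10.55 res mm [ 2.5  1.6  1.4 -2.5 -2.2 -2.1 -1.7  2.9]
lock top [ 0.4929 -0.0617] local [-0.0302 -0.1379]
lock side [ 0.4877 -0.0664] local [-0.0344 -0.1434]
r3 top [0.51   0.0205] local [-0.0285 -0.054 ]
r2 top [0.5254 0.1036] local [-0.0285  0.0306]
r1 top [0.5421 0.1859] local [-0.0272  0.1145]
charger top [0.5694 0.0105] local [ 0.0318 -0.0529]
r3 corners side side [0.503  0.0144] local [-0.0342 -0.0613]
r2 side side [0.5186 0.0971] local [-0.034   0.0229]
1.1
```

>>> move_arm:
  motion:
    - {"x": -5,"y": -3.3,"z": 0,"yaw": -4}
    - {"x": -10,"y": -6.6,"z": 2,"yaw": -8}
    - {"x": -15,"y": -9.9,"z": 3,"yaw": -11.8}
    - {"x": -20,"y": -13.2,"z": 4,"yaw": -11.8}
    - {"x": -25,"y": -16.5,"z": 5,"yaw": -11.8}
    - {"x": -30,"y": -19.8,"z": 6,"yaw": -11.8}
    - {"x": -35,"y": -23.1,"z": 7,"yaw": -11.8}
    - {"x": -40,"y": -26.4,"z": 8,"yaw": -11.8}
    - {"x": -43,"y": -28.4,"z": 9,"yaw": -11.8}
    - {"x": -44.6,"y": -29.4,"z": 10,"yaw": -11.8}
    - {"x": -44.6,"y": -29.4,"z": 11,"yaw": -11.8}
    - {"x": -44.6,"y": -29.4,"z": 11,"yaw": -11.8}
    - {"x": -44.6,"y": -29.4,"z": 11,"yaw": -11.8}
  gripper: -1

```text
clock: 2.72
eef_pos: [0.4903, 0.0218, 0.1215]
tool_rot: [0.091, 0.996, 0.0, -0.0]
ft_force: [-0.3, 0.3, 0.3]
grip_width: 0.0003
grasp_force: 0.0
```

Run:
```python
from h import *
o=bot.get_obs();print(o["clock"],o["eef_pos"],o["tool_rot"],o["grip_width"],o["ft_force"])
out=[]
for c,b in(("top",(200,170)),("side",(180,130))):
    im=bot.camera(c);p=proj(c,o["eef_pos"]);print(c,p)
    x,y=b;out.append(cv2.resize(im[y:y+150,x:x+130],None,fx=3,fy=3,interpolation=cv2.INTER_CUBIC))
    k=((p-b)*3).astype(int);cv2.drawMarker(out[-1],(int(k[0]),int(k[1])),(0,0,255),0,12)
cv2.imwrite("pics/hov.png",np.hstack(out))
```

```text
2.725 [0.4902994  0.02182951 0.12153006] [ 9.12156241e-02  9.95831154e-01  1.21625598e-04 -9.38557582e-05] 0.00034916873806520586 [-0.34678636  0.30510469  0.30521861]
top [274.09464419 253.2059854 ]
side [245.46085991 212.07463222]
```

View pics/hov.png

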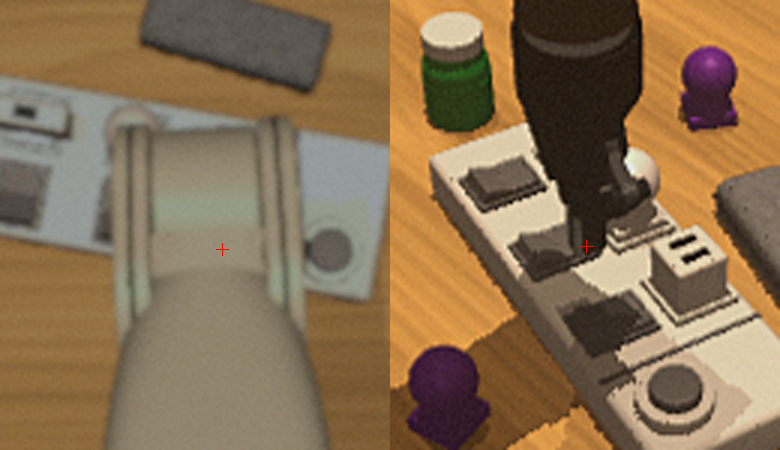

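The hover picture shows the fingertips at side crop (585, 255), above the near half of the right rocker, and clear of the charger. I'll press rocker3 now.

>>> move_arm:
  motion:
    - {"z": 3}
    - {"z": 5}
    - {"z": 6}
    - {"z": 6.5}
    - {"z": 6.8}
    - {"z": 7.1}
    - {"z": 7.3}
    - {"z": 7.3}

```text
invalid input at $.motion[0]: expected keys x, y, z, yaw
```

>>> move_arm:
  motion:
    - {"x": 0,"y": 0,"z": 3,"yaw": 0}
    - {"x": 0,"y": 0,"z": 5,"yaw": 0}
    - {"x": 0,"y": 0,"z": 6,"yaw": 0}
    - {"x": 0,"y": 0,"z": 6.5,"yaw": 0}
    - {"x": 0,"y": 0,"z": 6.8,"yaw": 0}
    - {"x": 0,"y": 0,"z": 7.1,"yaw": 0}
    - {"x": 0,"y": 0,"z": 7.3,"yaw": 0}
    - {"x": 0,"y": 0,"z": 7.3,"yaw": 0}

```text
clock: 3.82
eef_pos: [0.4912, 0.0205, 0.0484]
tool_rot: [0.092, 0.996, -0.0, 0.0]
ft_force: [-0.5, -0.5, 1.1]
grip_width: -0.0004
grasp_force: 0.3
```

>>> move_arm:
  motion:
    - {"x": 0,"y": 0,"z": 0.1,"yaw": 0}
    - {"x": 0,"y": 0,"z": 0.2,"yaw": 0}
    - {"x": 0,"y": 0,"z": 0.2,"yaw": 0}

```text
clock: 4.2
eef_pos: [0.4914, 0.0205, 0.0479]
tool_rot: [0.092, 0.996, 0.0, 0.001]
ft_force: [-5.3, 0.4, 13.3]
grip_width: 0.0002
grasp_force: 6.7
```

Rocker3 is against its stop, at 13 N with the tip at z = 47.9 mm. I'll lift, shift to rocker2 and check it in the side camera.

>>> move_arm:
  motion:
    - {"x": 0,"y": 0,"z": -2,"yaw": 0}
    - {"x": 0,"y": 0,"z": -6,"yaw": 0}
    - {"x": 0,"y": 4.2,"z": -6,"yaw": 0}
    - {"x": 0,"y": 8.4,"z": -6,"yaw": 0}
    - {"x": 0,"y": 8.4,"z": -6,"yaw": 0}
    - {"x": 0,"y": 8.4,"z": -6,"yaw": 0}

```text
clock: 4.95
eef_pos: [0.5063, 0.1029, 0.106]
tool_rot: [0.092, 0.996, -0.0, -0.0]
ft_force: [-0.3, -0.3, 0.4]
grip_width: 0.0001
grasp_force: 0.0
```

Run:
```python
from h import *
cv2.imwrite("pics/hov2.png",cv2.resize(bot.camera("side")[140:290,180:340],None,fx=4,fy=4,interpolation=cv2.INTER_CUBIC))
```

```text
(no output)
```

View pics/hov2.png

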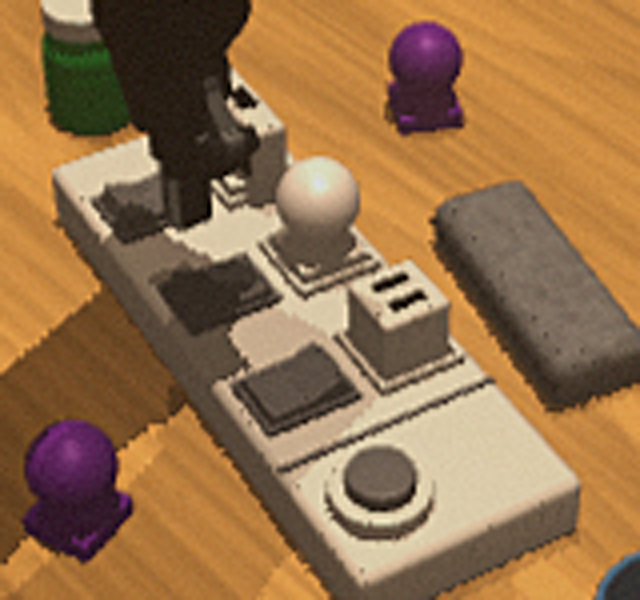

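At crop (297, 385), rocker3's near half is now down and its far half raised. The charger still stands. The fingers are above rocker2, so I'll press it.

>>> move_arm:
  motion:
    - {"x": 0,"y": 0,"z": 3,"yaw": 0}
    - {"x": 0,"y": 0,"z": 4.7,"yaw": 0}
    - {"x": 0,"y": 0,"z": 5.2,"yaw": 0}
    - {"x": 0,"y": 0,"z": 5.5,"yaw": 0}
    - {"x": 0,"y": 0,"z": 5.8,"yaw": 0}
    - {"x": 0,"y": 0,"z": 6.0,"yaw": 0}
    - {"x": 0,"y": 0,"z": 6.0,"yaw": 0}

```text
clock: 5.88
eef_pos: [0.5066, 0.1029, 0.0479]
tool_rot: [0.092, 0.996, -0.0, 0.001]
ft_force: [-4.8, -1.5, 11.3]
grip_width: -0.0003
grasp_force: 5.8
```

Rocker2 is against its stop too, at 11 N. I'll lift and move over the lock key.

>>> move_arm:
  motion:
    - {"x": 0,"y": 0,"z": -2,"yaw": 0}
    - {"x": 0,"y": 0,"z": -6,"yaw": 0}
    - {"x": -0.5,"y": -5,"z": -7,"yaw": 0}
    - {"x": -1.0,"y": -10,"z": -7,"yaw": 0}
    - {"x": -1.5,"y": -15,"z": -7,"yaw": 0}
    - {"x": -1.5,"y": -16.7,"z": -6,"yaw": 0}
    - {"x": -1.5,"y": -16.7,"z": -5,"yaw": 0}
    - {"x": -1.5,"y": -16.7,"z": -5,"yaw": 0}

```text
clock: 6.88
eef_pos: [0.4896, -0.0626, 0.095]
tool_rot: [0.092, 0.996, 0.0, -0.001]
ft_force: [-0.3, 0.8, -0.3]
grip_width: -0.0002
grasp_force: 0.0
```

Run:
```python
from h import *
cv2.imwrite("pics/hov3.png",cv2.resize(bot.camera("side")[140:290,180:340],None,fx=4,fy=4,interpolation=cv2.INTER_CUBIC))
```

```text
(no output)
```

View pics/hov3.png

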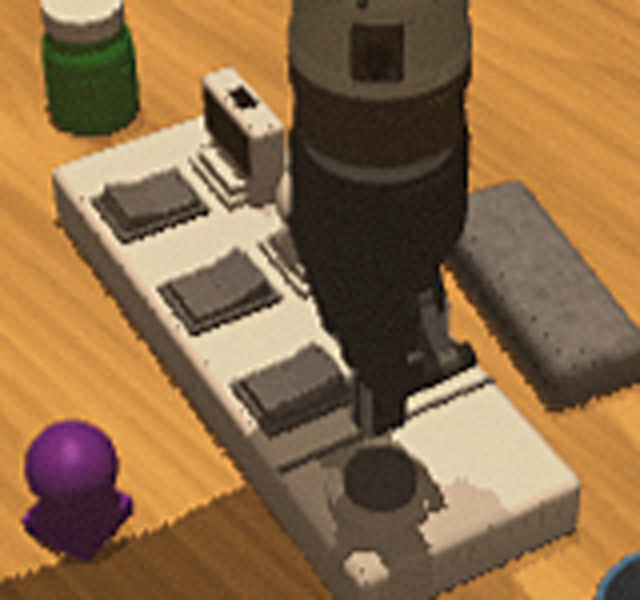

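Rockers 2 (220, 290) and 3 (292, 385) are off with their near halves down, and the clock's rocker is still on. The fingertips are over the lock key at (380, 478), so I'll press it and release.

>>> move_arm:
  motion:
    - {"x": 0,"y": 0,"z": 2,"yaw": 0}
    - {"x": 0,"y": 0,"z": 3,"yaw": 0}
    - {"x": 0,"y": 0,"z": 3.4,"yaw": 0}
    - {"x": 0,"y": 0,"z": 3.7,"yaw": 0}
    - {"x": 0,"y": 0,"z": 4.0,"yaw": 0}
    - {"x": 0,"y": 0,"z": 4.1,"yaw": 0}
    - {"x": 0,"y": 0,"z": 4.1,"yaw": 0}

```text
clock: 7.8
eef_pos: [0.4905, -0.0633, 0.056]
tool_rot: [0.092, 0.996, 0.001, 0.0]
ft_force: [-2.0, 3.4, 7.0]
grip_width: -0.0001
grasp_force: 3.1
```

>>> move_arm:
  motion:
    - {"x": 0,"y": 0,"z": 0.1,"yaw": 0}
    - {"x": 0,"y": 0,"z": 0.1,"yaw": 0}

```text
clock: 8.05
eef_pos: [0.4905, -0.0633, 0.0559]
tool_rot: [0.092, 0.996, 0.001, 0.001]
ft_force: [-5.2, 2.4, 12.4]
grip_width: -0.0003
grasp_force: 6.3
```

The key is at its stop (z = 55.9 mm, 12 N), so I'll lift off and clear the view.

>>> move_arm:
  motion:
    - {"x": 0,"y": 0,"z": -2,"yaw": 0}
    - {"x": 0,"y": 0,"z": -6,"yaw": 0}
    - {"x": 0,"y": 0,"z": -11,"yaw": 0}
    - {"x": 5,"y": 0,"z": -14,"yaw": 0}
    - {"x": 10,"y": 0,"z": -14,"yaw": 0}
    - {"x": 14,"y": 0,"z": -14,"yaw": 0}
    - {"x": 14,"y": 0,"z": -14,"yaw": 0}
    - {"x": 14,"y": 0,"z": -14,"yaw": 0}

```text
clock: 9.05
eef_pos: [0.3539, -0.0384, 0.1949]
tool_rot: [0.092, 0.996, -0.0, 0.001]
ft_force: [-0.4, -0.4, 0.3]
grip_width: -0.0002
grasp_force: 0.0
```

Run:
```python
from h import *
cv2.imwrite("pics/end.png",cv2.resize(bot.camera("side")[120:350,150:390],None,fx=2.5,fy=2.5,interpolation=cv2.INTER_CUBIC))
```

```text
(no output)
```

View pics/end.png

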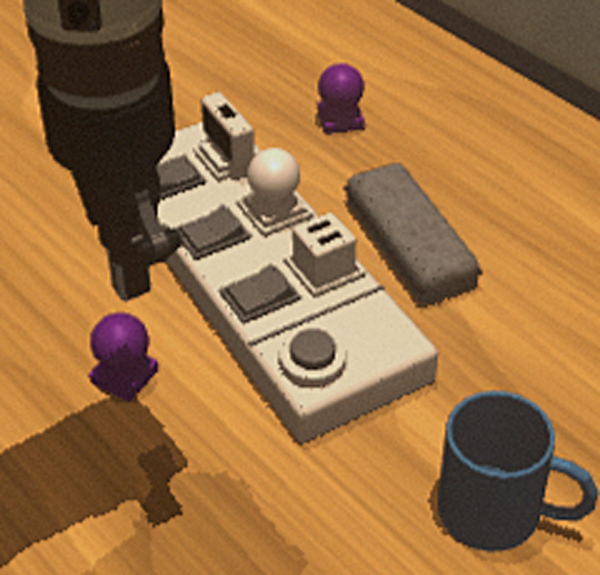

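The final picture shows rockers 2 (210, 232) and 3 (260, 290) off, the key up again at (313, 350), and everything else in place.

```bash
python3 -c "
from workcell import bot
print(bot.job_done())"
```

```text
the job is handed in; nothing more can be done
None
```

I pressed the charger's rocker fully off, then the lamp's, then pressed the lock key all the way down and let it come up, at 9 s on the robot's clock; the job is handed in and no verdict came back.

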